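# Save the good parts from a dead power board in the kit tray

### The job

These parts came off a dead power board and lie on the blue repair mat: gather the four good ones into the black kit tray, each set down gently (not dropped), right way up and fully in the insert shaped for it - the sound capacitor in the round recess, the heat sink in the square one, the clean relay in the oblong one, and the choke over the post. Leave the burst capacitor (swollen brown top) and the scorched relay where they are on the mat.

Things in the scene. Friction and masses are not known exactly. Their poses are not given: they have to be found in the camera images.
- capacitor: The sound capacitor: black upright cylinder, 36 mm diameter, 50 mm tall, with a flat light-grey top and two brass screw terminals that rise 6 mm above it; about 70 g. Loose on the 3 mm thick blue mat. Origin: centre of underside; z up.
- burst_capacitor: Look-alike: a failed capacitor, same black cylinder of 36 mm diameter and 50 mm height, but its top is swollen 8 mm into a brown crusted dome. To be left. Loose on the 3 mm thick blue mat. Origin: centre of underside; z up.
- relay: The good plug-in relay, lying on its narrow side: cream-white case with a black base and brass blades at one end; clean. 43 mm long along x (case from x = -21.5 to +14.5 mm, then 7 mm of blades), 21 mm wide along y, 28 mm high; about 40 g. May go into its recess either way round. Loose on the 3 mm thick blue mat. Origin: centre of underside; z up.
- scorched_relay: Look-alike: a relay of the same make and size as the good one (43 x 21 x 28 mm, x along its length), but with a black and brown burn mark over its top and sides. To be left. Loose on the 3 mm thick blue mat. Origin: centre of underside; z up.
- heat_sink: Aluminium heat sink, base 45 x 45 mm, 25 mm high in all, eight 2 mm fins standing upright and running along its x; about 60 g. Loose on the 3 mm thick blue mat. Origin: centre of underside; z up.
- choke: Toroidal choke lying flat: green ring core wound with copper wire, 54 mm outer diameter, 26 mm hole, 20 mm high; about 80 g. Loose on the 3 mm thick blue mat. Origin: centre of underside; z up.
- round_nest: Blue insert with a round black-floored recess, 54 mm across and 8 mm deep (recess floor 4 mm above the origin): for the capacitor. Fixed, 90 x 90 x 12 mm, one of four set 2 x 2 (92 mm pitch, any order) in the low black tray, 192 mm square, rim level with the insert tops, 15 mm above the bench. Origin: centre of its underside, 3 mm above the bench; x, y along its sides, z up.
- square_nest: Grey insert with a square black-floored recess, 61 x 61 mm and 8 mm deep (recess floor 4 mm above the origin): for the heat sink. Fixed, 90 x 90 x 12 mm, one of four set 2 x 2 (92 mm pitch, any order) in the low black tray, 192 mm square, rim level with the insert tops, 15 mm above the bench. Origin: centre of its underside, 3 mm above the bench; x, y along its sides, z up.
- oblong_nest: Red insert with an oblong black-floored recess, 60 mm along its x, 38 mm along its y, 8 mm deep (recess floor 4 mm above the origin): for the relay. Fixed, 90 x 90 x 12 mm, one of four set 2 x 2 (92 mm pitch, any order) in the low black tray, 192 mm square, rim level with the insert tops, 15 mm above the bench. Origin: centre of its underside, 3 mm above the bench; x, y along its sides, z up.
- post_nest: Yellow insert with a flat top (12 mm above the origin) and a white central post, 8 mm diameter, 20 mm tall above the flat: for the choke. Fixed, 90 x 90 x 12 mm, one of four set 2 x 2 (92 mm pitch, any order) in the low black tray, 192 mm square, rim level with the insert tops, 15 mm above the bench. Origin: centre of its underside, 3 mm above the bench; x, y along its sides, z up.

How it is judged:
At the end, for the whole second after the job is handed in: Each of the four good parts is within 14 mm of the middle of its own insert, down on its seat, upright within 0.12 rad, released and at rest; the burst capacitor and the scorched relay are within 15 mm of where they started (horizontal distance between capacitor and round_nest below 0.014 m and z of capacitor in the frame of round_nest below 0.009 m and angle between each of capacitor, heat_sink, relay, choke's own z axis and vertical below 0.12 rad and linear speed of each of capacitor, heat_sink, relay, choke below 0.02 m/s and angular speed of each of capacitor, heat_sink, relay, choke below 0.2 rad/s and horizontal distance between heat_sink and square_nest below 0.014 m and z of heat_sink in the frame of square_nest below 0.009 m and horizontal distance between relay and oblong_nest below 0.014 m and z of relay in the frame of oblong_nest below 0.009 m and horizontal distance between choke and post_nest below 0.014 m and z of choke in the frame of post_nest below 0.017 m and distance of each of burst_capacitor, scorched_relay from where it was at the start of the episode below 0.015 m); the robot touches nothing.
It fails at once if the burst capacitor is moved more than 15 mm (distance of burst_capacitor from where it was at the start of the episode above 0.015 m).
It fails at once if the scorched relay is moved more than 15 mm (distance of scorched_relay from where it was at the start of the episode above 0.015 m).
It fails at once if a part is dropped: it falls faster than 0.7 m/s with no finger on it (about 25 mm of free fall) ((linear speed of capacitor above 0.7 m/s and contact force between the fingers and capacitor below 0.02 N) or (linear speed of heat_sink above 0.7 m/s and contact force between the fingers and heat_sink below 0.02 N) or (linear speed of relay above 0.7 m/s and contact force between the fingers and relay below 0.02 N) or (linear speed of choke above 0.7 m/s and contact force between the fingers and choke below 0.02 N)).
It also fails if it takes over 115 s, if anything falls off the work surface, if the arm or the gripper's body presses on something with over 40 N, if the wrist force passes 120 N, or if a joint passes its speed limit or range.

### The arm

A 6-joint arm with a two-finger parallel gripper is mounted at the origin on the work surface. World frame = base frame: x ahead of the robot, y to its left, z up, the work surface at z = 0. Lengths are in m, angles in rad, forces in N, time in s.
With the tool pointing down it reaches from about 0.425 to 0.925 m from the base axis. Payload 12.5 kg.
Tool frame: the origin (TCP) lies midway between the tips of the shut fingers; the grasp point (between the pads) lies 19 mm behind it (r.grip_depth is the distance from the TCP to the grasp point, in m); z points along the fingers, y is the line along which they close (so a half turn about z gives the same grasp; the last joint's range is limited). The gripper opens to 85 mm and grips with 20 to 120 N. Pads are 22 mm wide; open, the fingers measure 114 mm over their backs; the gripper's body (76 mm by 85 mm) begins 54 mm behind the grasp point. The pads swing forward as they close: fully open they stand 13 mm farther back than shut.
Start: joints at [-1.355, 0.491, 1.559, -0, 1.092, -0.106], TCP at [0.198, -0.593, 0.231] pointing down, gripper open.
Joint ranges: [-3.1, 3.1], [-0.84, 2.19], [0.05, 2.79], [-1.13, 4.28], [0.06, 2.93], [-2.69, 2.69]. Speed limits (rad/s): [2.22, 2.22, 2.79, 3.14, 3.14, 3.14].

### API

Orientations are given as a rotation vector (axis times angle).
In Python, from station import r, eyes gives the robot as it stands.
- The arm moves only by the shell command python3 -m jog 'ROWS' [OPENING] [FORCE]. ROWS is a JSON object of lists of equal length, an entry for each row: "slide": the shift along the world's x, y, z in units of 30 mm (1.0 is 30 mm), a list of three; "dr": the turn, a rotation vector about the world's x, y, z in units of 10 degrees (1.0 is 10 degrees), a list of three. In form: {"slide": [[tx, ty, tz], ...], "dr": [[wx, wy, wz], ...]}. A call has 1 to 10 rows; each row shifts and turns the commanded pose from where the row before left it; what a row does not reach is not made up. A row lasts 1/8 s, in which the tool goes at most 62.5 mm and 10.7 degrees, less where a joint would pass 70% of its speed; a pose out of reach is approached as far as the arm can. A call is refused whole if a number of a shift passes 1 or a number of a turn 1, either way. A call with a gripper value outside its range is refused whole. OPENING is the finger opening in mm, from 0 to 85.4, set as the call begins (- or left out, the last holds). The fingers move at their own pace and stop on an object; FORCE is the grip in N (left out, the last holds). Time passes only in rows, so rows that do not move let the fingers close. It gives the time, the measured TCP pose, the force, the opening and the grip force at its end, in the units of the state.
- r.observe(): the state, without advancing time (a new reading comes with each control period).
- eyes.camera(name): name is "scene" or "top" or "wrist"; returns a dict with "img" (400x640x3 uint8, blue, green, red), "intrinsics" (3x3 intrinsics, pixels), "world_to_cam" (4x4, takes a point from world to camera coordinates); the wrist camera has in their place "mount" (4x4, takes a point from camera to tool coordinates, whose origin is the TCP and whose axes are the flange's). Camera axes: x right, y up, looking along -z (the intrinsics and any distortion apply to the point x, -y, -z); pixel columns grow to the right and rows downward; lengths in m; the calibration is good to about 2 mm. A picture is of the moment at which its call begins: read the wrist's pose just before it. There is no depth.
- r.sign_off(): hands the job in; it is judged then, once.
The state is a dict: "time_s": time; "q": joint angles; "qvel": joint speeds; "joint_torque": joint torques, N m; "eef_pos": TCP position; "tool_rot": TCP orientation; "contact_force": force on the tool from outside, world axes, zero at the start; "moment": the same for the moment, N m; "gripper_width": finger opening in m; "gripper_force": force on a finger pad.
Only numpy, scipy, OpenCV 4.12 (cv2) and the standard library are available. Lean on these libraries where they do the work, as an engineer would, in place of code of your own. Each camera call takes 0.05 s, during which the arm holds its last target. There are 200 camera calls.

## Working session

There is one attempt and no reset: what is moved stays moved. The work goes in short steps, Python scripts to look and compute and a shell command to move; the robot and the scene stay as the last step left them, time stands still between calls to the robot, and variables do not carry over. Pictures are saved under pics/ and viewed, at most 14 in all, crops included, and the job is handed in when it is done.

```bash
mkdir -p pics; python3 - <<'E'
from station import r,eyes
import cv2,numpy as np
s=r.observe();print(s['time_s'],s['eef_pos'],s['tool_rot'],s['gripper_width'],r.grip_depth)
for n in('top','scene'):
    c=eyes.camera(n);cv2.imwrite(f'pics/{n}0.png',c['img']);print(n,c['intrinsics'],np.round(c['world_to_cam'],4),[k for k in c])
E
```

```text
0.0 [ 0.19763662 -0.5926488   0.23069514] [-3.09980198e+00 -5.03191945e-01  1.54809377e-04] 0.08552522100724319 0.0187
top [[454.00320089   0.         316.04774886]
 [  0.         454.00320089 201.29524121]
 [  0.           0.           1.        ]] [[ 0.0015 -1.      0.002  -0.0317]
 [ 0.9921  0.0018  0.1251 -0.5016]
 [-0.1251  0.0018  0.9921 -1.2146]
 [ 0.      0.      0.      1.    ]] ['img', 'intrinsics', 'world_to_cam']
scene [[515.90606204   0.         322.86791431]
 [  0.         515.90606204 200.99930755]
 [  0.           0.           1.        ]] [[-0.7159  0.6978  0.0238  0.3641]
 [-0.4116 -0.4494  0.7929  0.179 ]
 [ 0.5639  0.5578  0.6089 -1.3915]
 [ 0.      0.      0.      1.    ]] ['img', 'intrinsics', 'world_to_cam']
```

View pics/top0.png

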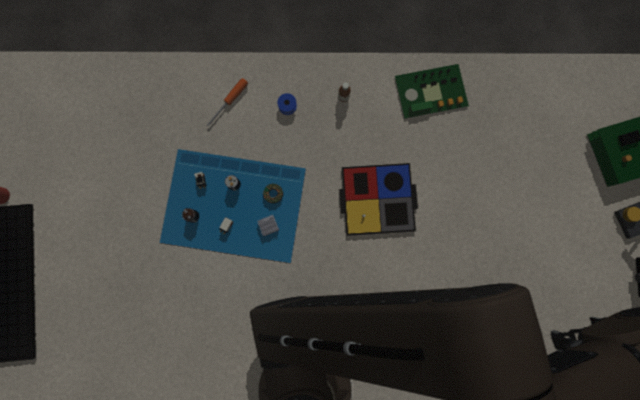

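View pics/scene0.png

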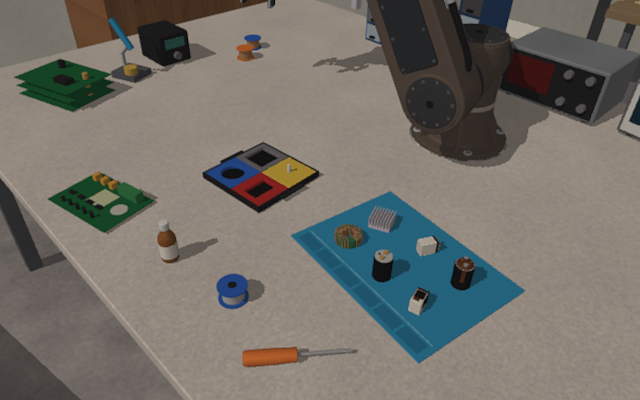

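The top view shows the mat with the good capacitor near (232,183), choke (273,194), heat sink (267,226) and clean relay (226,225). The burst capacitor is near (190,215) and the scorched relay near (200,180). Tray inserts are red (361,184), blue (394,181), yellow (363,216) and grey (397,214). I'll zoom in to measure.

```bash
cat > h.py <<'E'
import numpy as np,cv2
from scipy.spatial.transform import Rotation as R
def ray(K,w2c,px,z):
    c2w=np.linalg.inv(w2c);d=np.linalg.solve(K,[px[0],px[1],1.]);d=c2w[:3,:3]@[d[0],-d[1],-d[2]]
    o=c2w[:3,3];return o+d*(z-o[2])/d[2]
def wcam(r,eyes):
    s=r.observe();c=eyes.camera('wrist');T=np.eye(4);T[:3,:3]=R.from_rotvec(s['tool_rot']).as_matrix();T[:3,3]=s['eef_pos']
    return c['img'],c['intrinsics'],np.linalg.inv(T@c['mount']),s
E
python3 - <<'E'
from station import r,eyes
from h import *
c=eyes.camera('top');K,W=c['intrinsics'],c['world_to_cam']
cv2.imwrite('pics/topz.png',cv2.convertScaleAbs(cv2.resize(c['img'][145:255,155:421],None,fx=3,fy=3,interpolation=cv2.INTER_CUBIC),alpha=1.6))
for n,p,z in [('cap',(232,183),.053),('choke',(273,194),.02),('hs',(267,226),.025),('relay',(226,225),.03),('burst',(190,215),.05),('scor',(200,180),.03),('red',(361,184),.015),('blue',(394,181),.015),('yel',(363,216),.015),('grey',(397,214),.015)]:print(n,ray(K,W,p,z).round(3))
img,K,W,s=wcam(r,eyes);print(K,np.linalg.inv(W).round(3));print(eyes.camera('wrist')['mount'].round(3))
E
```

```text
cap [0.549 0.197 0.053]
choke [0.523 0.089 0.02 ]
hs [0.434 0.103 0.025]
relay [0.436 0.215 0.03 ]
burst [0.462 0.308 0.05 ]
scor [0.561 0.29  0.03 ]
red [ 0.553 -0.156  0.015]
blue [ 0.561 -0.249  0.015]
yel [ 0.463 -0.161  0.015]
grey [ 0.469 -0.255  0.015]
[[303.97428681   0.         320.17060327]
 [  0.         303.97428681 201.45369904]
 [  0.           0.           1.        ]] [[ 0.316  0.903  0.291  0.273]
 [-0.949  0.302  0.096 -0.567]
 [-0.002 -0.307  0.952  0.372]
 [ 0.     0.     0.     1.   ]]
[[ 0.     0.952  0.307  0.079]
 [ 1.    -0.     0.001 -0.001]
 [ 0.001  0.307 -0.952 -0.142]
 [ 0.     0.     0.     1.   ]]
```

View pics/topz.png

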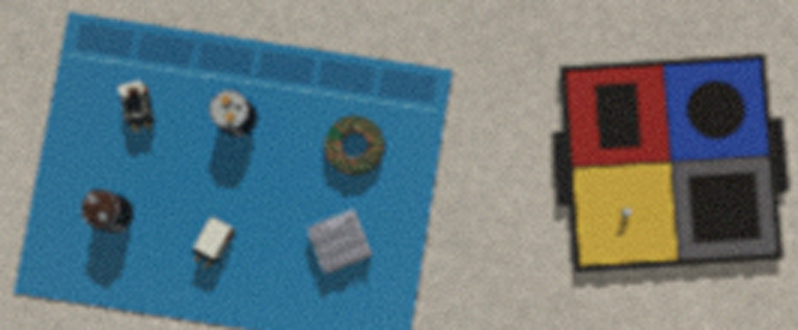

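```bash
python3 -m jog '{"slide":[[0.9,1,0],[0.9,1,0],[0.9,1,0],[0.9,1,0],[0.9,1,0],[0.9,1,0],[0.9,1,0],[0.9,1,0],[0.9,1,0],[0.9,1,0]],"dr":[[0,0,0],[0,0,0],[0,0,0],[0,0,0],[0,0,0],[0,0,0],[0,0,0],[0,0,0],[0,0,0],[0,0,0]]}'
python3 -m jog '{"slide":[[0,1,0],[0,1,0],[0,1,0],[0,0,0],[0,0,0]],"dr":[[0,0,0],[0,0,0],[0,0,0],[0,0,0],[0,0,0]]}'
python3 - <<'E'
from station import r,eyes
from h import *
import pickle
o=wcam(r,eyes);pickle.dump(o,open('tray.pkl','wb'));cv2.imwrite('pics/tray.png',cv2.convertScaleAbs(o[0],alpha=1.4))
E
python3 -m jog '{"slide":[[0,1,0],[0,1,0],[0,1,0],[0,1,0],[0,1,0],[0,1,0],[0,1,0],[0,1,0],[0,1,0],[0,1,0]],"dr":[[0,0,0],[0,0,0],[0,0,0],[0,0,0],[0,0,0],[0,0,0],[0,0,0],[0,0,0],[0,0,0],[0,0,0]]}'
python3 -m jog '{"slide":[[0,1,0],[0,1,0],[0,1,0],[0,0,0],[0,0,0]],"dr":[[0,0,0],[0,0,0],[0,0,0],[0,0,0],[0,0,0]]}'
python3 - <<'E'
from station import r,eyes
from h import *
import pickle
o=wcam(r,eyes);pickle.dump(o,open('mat.pkl','wb'));cv2.imwrite('pics/mat.png',cv2.convertScaleAbs(o[0],alpha=1.4))
E
```

```text
time_s: 1.5
eef_pos: [0.4685, -0.2919, 0.2314]
tool_rot: [3.101, 0.503, 0.0]
contact_force: [0.1, -1.0, -0.4]
gripper_width: 0.0855
gripper_force: 0.0
time_s: 2.12
eef_pos: [0.4679, -0.2034, 0.2314]
tool_rot: [3.1, 0.504, 0.0]
contact_force: [-1.2, -0.4, -0.3]
gripper_width: 0.0858
gripper_force: 0.0
time_s: 3.42
eef_pos: [0.4682, 0.0973, 0.2313]
tool_rot: [3.101, 0.502, 0.0]
contact_force: [-0.4, -0.3, -1.5]
gripper_width: 0.0855
gripper_force: 0.0
time_s: 4.05
eef_pos: [0.468, 0.1863, 0.2312]
tool_rot: [3.101, 0.503, -0.001]
contact_force: [0.6, 0.6, 0.4]
gripper_width: 0.0853
gripper_force: 0.0
```

View pics/tray.png

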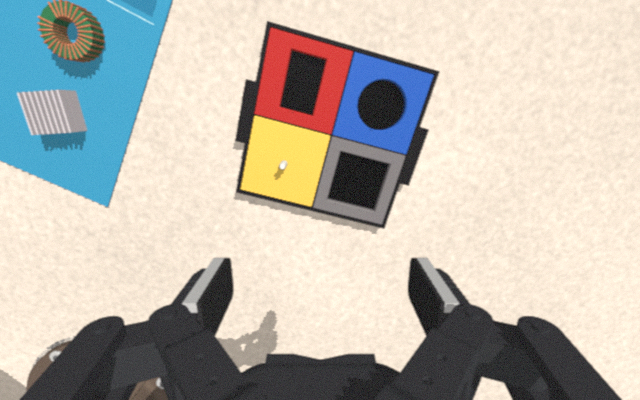

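View pics/mat.png

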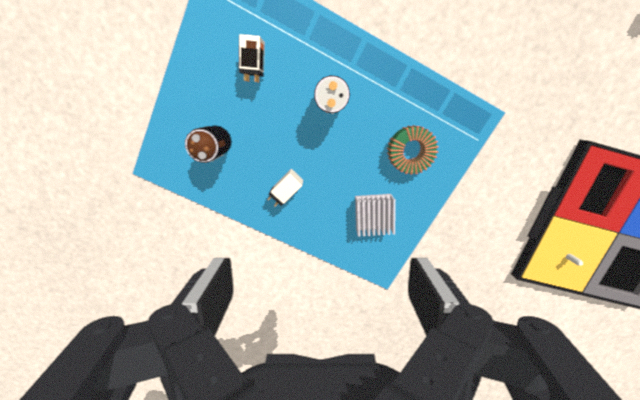

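The tray is fully visible: red recess (303,83), blue recess (381,104), post base about (280,172), grey recess (359,180). On the mat: clean relay (287,187), capacitor top (332,94), choke (414,150), heat sink (376,215), scorched relay (250,55), burst capacitor (207,144). Next I'll rectify each part at the height of its top.

```bash
python3 - <<'E'
from h import *
import pickle
img,K,W,s=pickle.load(open('tray.pkl','rb'))
hsv=cv2.cvtColor(img,cv2.COLOR_BGR2HSV)
hp=lambda c:np.array([ray(K,W,p,.015)[:2] for p in c],np.float32)
roi=np.zeros(hsv.shape[:2],np.uint8);roi[10:240,225:450]=1
for n,lo,hi in [('red',(0,120,60),(8,255,255)),('blue',(105,120,60),(125,255,255)),('yel',(20,120,60),(35,255,255))]:
    m=cv2.inRange(hsv,lo,hi)*roi
    m=cv2.morphologyEx(m,cv2.MORPH_OPEN,np.ones((3,3)))
    c=max(cv2.findContours(m,0,2)[0],key=cv2.contourArea)[:,0]
    print(n,cv2.minAreaRect(hp(c)))
m=((hsv[...,2]<40)|(hsv[...,1]>120)).astype(np.uint8)*roi
img,K,W,s=pickle.load(open('mat.pkl','rb'))
out=[]
for n,p,z in [('cap',(332,94),.053),('choke',(414,150),.023),('hs',(376,213),.028),('relay',(287,186),.031)]:
    c=ray(K,W,p,z);print(n,c.round(4))
    g=np.arange(270);sc=1/3000
    X=c[0]-(g-135)*sc;Y=c[1]-(g-135)*sc
    xx,yy=np.meshgrid(X,Y,indexing='ij');P=np.stack([xx,yy,np.full_like(xx,z),np.ones_like(xx)],-1)@W.T
    u=K[0,0]*P[...,0]/-P[...,2]+K[0,2];v=K[1,1]*-P[...,1]/-P[...,2]+K[1,2]
    o=cv2.convertScaleAbs(cv2.remap(img,u.astype(np.float32),v.astype(np.float32),1),alpha=1.4);out.append(o)
    for k in range(0,270,30):cv2.line(o,(k,0),(k,269),(90,90,90),1);cv2.line(o,(0,k),(269,k),(90,90,90),1)
    cv2.drawMarker(o,(135,135),(0,0,255),0,16,1)
cv2.imwrite('pics/rect.png',np.vstack([np.hstack(out[:2]),np.hstack(out[2:])]))
E
```

```text
red ((0.5567945241928101, -0.15100839734077454), (0.09103190153837204, 0.09054598212242126), 3.959691047668457)
blue ((0.5629442930221558, -0.24309001863002777), (0.09107121080160141, 0.09133798629045486), 3.8084168434143066)
yel ((0.46528851985931396, -0.15720629692077637), (0.09159056097269058, 0.09166094660758972), 3.741410255432129)
cap [0.555  0.2041 0.053 ]
choke [0.5286 0.0944 0.023 ]
hs [0.4447 0.1088 0.028 ]
relay [0.444  0.2201 0.031 ]
```

View pics/rect.png

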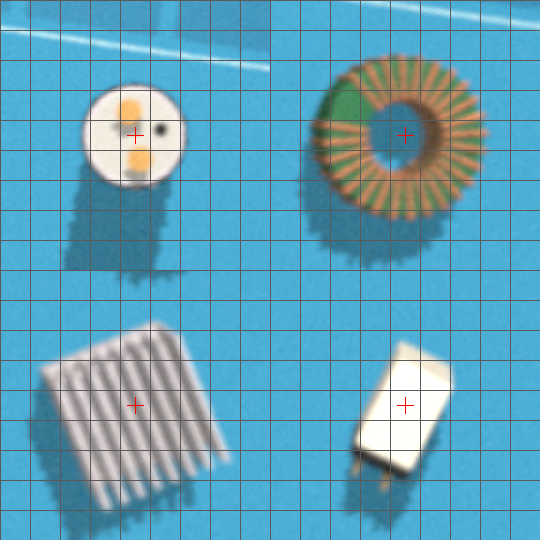

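```bash
python3 -m jog '{"slide":[[0.97,0.2,0],[0.97,0.2,0],[0.96,0.2,-0.5],[0,0,-1],[0,0,-1],[0,0,-1],[0,0,-1],[0,0,-1],[0,0,-1],[0,0,-0.47]],"dr":[[0,0,0],[0,0,0],[0,0,0],[0,0,0],[0,0,0],[0,0,0],[0,0,0],[0,0,0],[0,0,0],[0,0,0]]}' 60 40
python3 -m jog '{"slide":[[0,0,0],[0,0,0]],"dr":[[0,0,0],[0,0,0]]}'
python3 -m jog '{"slide":[[0,0,0],[0,0,0],[0,0,0],[0,0,0],[0,0,0]],"dr":[[0,0,0],[0,0,0],[0,0,0],[0,0,0],[0,0,0]]}' 10 40
```

```text
time_s: 5.35
eef_pos: [0.5545, 0.2039, 0.0209]
tool_rot: [3.101, 0.501, -0.003]
contact_force: [0.5, -0.2, -0.4]
gripper_width: 0.0601
gripper_force: 0.0
time_s: 5.6
eef_pos: [0.5553, 0.205, 0.0232]
tool_rot: [-3.101, -0.503, -0.002]
contact_force: [0.0, -0.5, -0.3]
gripper_width: 0.0601
gripper_force: 0.0
time_s: 6.22
eef_pos: [0.5551, 0.2052, 0.0233]
tool_rot: [3.101, 0.504, 0.002]
contact_force: [-0.9, -0.7, 5.7]
gripper_width: 0.0344
gripper_force: 39.4
```

```bash
python3 -m jog '{"slide":[[0,0,0.5],[0,0,1],[0,-0.5,1],[0.27,-1,0.5],[0,-1,0],[0,-1,0],[0,-1,0],[0,-1,0],[0,-1,0],[0,-1,0]],"dr":[[0,0,0],[0,0,0],[0,0,0],[0,0,0],[0,0,0],[0,0,0],[0,0,0],[0,0,0],[0,0,0],[0,0,0]]}'
python3 -m jog '{"slide":[[0,-1,0],[0,-1,0],[0,-1,0],[0,-1,0],[0,-1,0],[0,-1,0],[0,-0.9,0],[0,-0.5,0],[0,0,0],[0,0,0]],"dr":[[0,0,0],[0,0,0],[0,0,0],[0,0,0],[0,0,0],[0,0,0],[0,0,0],[0,0,0],[0,0,0],[0,0,0]]}'
python3 - <<'E'
from station import r,eyes
from h import *
cv2.imwrite('pics/capover.png',cv2.convertScaleAbs(eyes.camera('wrist')['img'],alpha=1.4))
E
```

```text
time_s: 7.48
eef_pos: [0.5628, -0.0209, 0.1134]
tool_rot: [3.101, 0.503, 0.002]
contact_force: [0.4, -0.2, -1.2]
gripper_width: 0.0341
gripper_force: 39.9
time_s: 8.72
eef_pos: [0.5627, -0.2411, 0.1124]
tool_rot: [-3.101, -0.504, 0.0]
contact_force: [-0.4, 0.4, -0.5]
gripper_width: 0.0343
gripper_force: 40.0
```

View pics/capover.png

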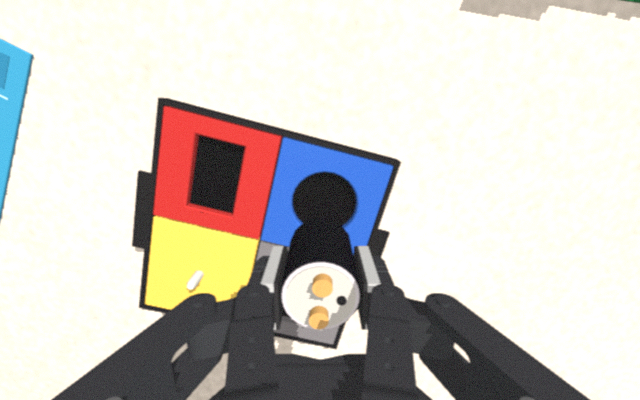

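The capacitor is held upright, top at (320,295), in line with the blue recess. Lower and release.

```bash
python3 -m jog '{"slide":[[0,-0.05,-1],[0,0,-1],[0,0,-0.5],[0,0,-0.2],[0,0,-0.12],[0,0,0],[0,0,0]],"dr":[[0,0,0],[0,0,0],[0,0,0],[0,0,0],[0,0,0],[0,0,0],[0,0,0]]}'
```

```text
time_s: 9.65
eef_pos: [0.563, -0.2436, 0.0282]
tool_rot: [3.1, 0.503, 0.001]
contact_force: [-0.2, -0.3, -0.1]
gripper_width: 0.0342
gripper_force: 40.0
```

```bash
python3 -m jog '{"slide":[[0,0,0],[0,0,0],[0,0,0],[0,0,0.5],[0,0,1],[0,0,1],[0,0,1],[0,0,0.5]],"dr":[[0,0,0],[0,0,0],[0,0,0],[0,0,0],[0,0,0],[0,0,0],[0,0,0],[0,0,0]]}' 58
python3 -m jog '{"slide":[[0,1,0],[-0.4,1,0],[-0.4,1,0],[-0.4,1,0],[-0.4,1,0],[-0.4,1,0],[-0.4,1,0],[-0.4,1,0],[-0.4,1,0],[-0.4,1,0]],"dr":[[0,0,0.1],[0,0,0.1],[0,0,0.1],[0,0,0.1],[0,0,0.1],[0,0,0],[0,0,0],[0,0,0],[0,0,0],[0,0,0]]}' 75
python3 -m jog '{"slide":[[-0.4,1,0],[-0.15,0.65,0],[0,0,0],[0,0,0],[0,0,0]],"dr":[[0,0,0],[0,0,0],[0,0,0],[0,0,0],[0,0,0]]}'
python3 - <<'E'
from station import r,eyes
from h import *
img,K,W,s=wcam(r,eyes)
cv2.imwrite('pics/hs.png',cv2.convertScaleAbs(img,alpha=1.4));print(s['eef_pos'])
c=np.array([.4385,.1065])
for a in (-22.5,22.5):
  for b in (-22.5,22.5):
    t=np.radians(23.5);p=np.r_[c+np.array([[np.cos(t),-np.sin(t)],[np.sin(t),np.cos(t)]])@[a/1e3,b/1e3],.028,1];q=W@p
    print((K@[q[0],-q[1],-q[2]]/-q[2])[:2].round())
E
```

```text
time_s: 10.65
eef_pos: [0.5632, -0.2436, 0.1501]
tool_rot: [3.099, 0.503, 0.003]
contact_force: [0.6, -0.3, -0.4]
gripper_width: 0.0579
gripper_force: 0.0
time_s: 11.9
eef_pos: [0.4542, 0.0575, 0.1477]
tool_rot: [3.076, 0.638, -0.0]
contact_force: [1.0, 0.9, 0.2]
gripper_width: 0.0746
gripper_force: 0.0
time_s: 12.52
eef_pos: [0.4385, 0.1054, 0.1476]
tool_rot: [3.076, 0.637, -0.0]
contact_force: [-0.2, 0.9, -0.4]
gripper_width: 0.0751
gripper_force: 0.0
[0.43850909 0.10543337 0.14761063]
[345. 219.]
[296. 219.]
[346. 171.]
[294. 171.]
```

View pics/hs.png

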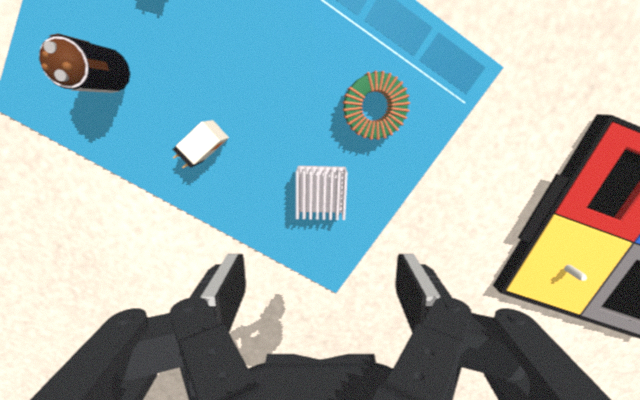

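The heat sink spans (296–347, 167–219), matching the predicted corners, and its fins line up with the tool. Descend and grip.

```bash
python3 -m jog '{"slide":[[0,0,-1],[0,0,-1],[0,0,-1],[0,0,-1],[0,0,-0.5],[0,0,-0.05],[0,0,0],[0,0,0]],"dr":[[0,0,0],[0,0,0],[0,0,0],[0,0,0],[0,0,0],[0,0,0],[0,0,0],[0,0,0]]}'
python3 -m jog '{"slide":[[0,0,0],[0,0,0],[0,0,0],[0,0,0],[0,0,0],[0,0,0]],"dr":[[0,0,0],[0,0,0],[0,0,0],[0,0,0],[0,0,0],[0,0,0]]}' 15 40
```

```text
time_s: 13.58
eef_pos: [0.4387, 0.106, 0.0118]
tool_rot: [3.076, 0.638, 0.002]
contact_force: [0.0, 0.1, -0.5]
gripper_width: 0.0749
gripper_force: 0.0
time_s: 14.32
eef_pos: [0.4385, 0.1061, 0.0117]
tool_rot: [3.076, 0.638, 0.001]
contact_force: [-1.4, -0.6, 7.7]
gripper_width: 0.0442
gripper_force: 40.3
```

```bash
python3 -m jog '{"slide":[[0,0,0.5],[0,0,1],[0.2,0,1],[0.2,-1,0.5],[0.2,-1,0],[0.2,-1,0],[0.2,-1,0],[0.1,-1,0],[0,-1,0],[0,-1,0]],"dr":[[0,0,0],[0,0,0],[0,0,0],[0,0,0],[0,0,-0.5],[0,0,-0.5],[0,0,-0.5],[0,0,-0.46],[0,0,0],[0,0,0]]}'
python3 -m jog '{"slide":[[0,-1,0],[0,-1,0],[0,-1,0],[0,-1,0],[0.2,-0.85,0],[0,0,0],[0,0,0],[0,0,0]],"dr":[[0,0,0],[0,0,0],[0,0,0],[0,0,0],[0,0,0],[0,0,0],[0,0,0],[0,0,0]]}'
python3 - <<'E'
from station import r,eyes
from h import *
img,K,W,s=wcam(r,eyes)
cv2.imwrite('pics/hs2.png',cv2.convertScaleAbs(img,alpha=1.4))
E
```

```text
time_s: 15.58
eef_pos: [0.4711, -0.1049, 0.1012]
tool_rot: [3.14, 0.105, 0.0]
contact_force: [0.8, 0.6, -0.8]
gripper_width: 0.0441
gripper_force: 41.7
time_s: 16.58
eef_pos: [0.4771, -0.2486, 0.1012]
tool_rot: [-3.14, -0.106, 0.001]
contact_force: [-0.4, -0.3, 0.0]
gripper_width: 0.0437
gripper_force: 41.8
```

View pics/hs2.png

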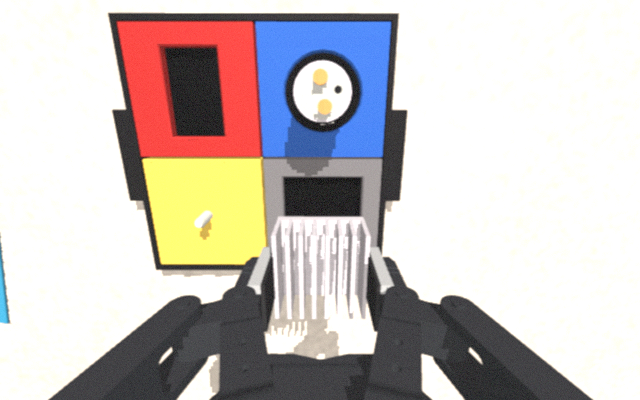

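The capacitor sits in the round recess with its top at (323,90), centred. The heat sink is square to the tray. Its x is 6 mm over, so I'll correct that and lower it.

```bash
python3 -m jog '{"slide":[[-0.19,-0.02,-0.5],[0,0,-1],[0,0,-0.8],[0,0,-0.3],[0,0,-0.2],[0,0,0],[0,0,0]],"dr":[[0,0,0],[0,0,0],[0,0,0],[0,0,0],[0,0,0],[0,0,0],[0,0,0]]}'
```

```text
time_s: 17.5
eef_pos: [0.4719, -0.2502, 0.0178]
tool_rot: [3.139, 0.105, 0.001]
contact_force: [-0.2, -0.3, -0.6]
gripper_width: 0.0439
gripper_force: 41.8
```

```bash
python3 -m jog '{"slide":[[0,0,-0.05],[0,0,0]],"dr":[[0,0,0],[0,0,0]]}'
python3 -m jog '{"slide":[[0,0,0],[0,0,0],[0,0,0],[0,0,0.5],[0,0,1],[0,0,1],[0,0,1],[0,0,0.5]],"dr":[[0,0,0],[0,0,0],[0,0,0],[0,0,0],[0,0,0],[0,0,0],[0,0,0],[0,0,0]]}' 62
python3 -m jog '{"slide":[[0.2,1,0],[0.2,1,0],[0.2,1,0],[0.2,1,0],[0.2,1,0],[0.2,1,0],[0.2,1,0],[0.2,1,0],[0.2,1,0],[0,1,0]],"dr":[[0,0,0],[0,0,0],[0,0,0],[0,0,0],[0,0,0],[0,0,0],[0,0,0],[0,0,0],[0,0,0],[0,0,0]]}' 80
python3 -m jog '{"slide":[[0.07,1,0],[0,0.47,0],[0,0,0],[0,0,0],[0,0,0]],"dr":[[0,0,0],[0,0,0],[0,0,0],[0,0,0],[0,0,0]]}'
python3 - <<'E'
from station import r,eyes
from h import *
img,K,W,s=wcam(r,eyes)
cv2.imwrite('pics/ck.png',cv2.convertScaleAbs(img,alpha=1.4))
q=W@[.528,.094,.023,1];print((K@[q[0],-q[1],-q[2]]/-q[2])[:2].round())
E
```

```text
time_s: 17.75
eef_pos: [0.4716, -0.25, 0.0158]
tool_rot: [3.14, 0.105, 0.0]
contact_force: [-0.6, 0.0, -0.5]
gripper_width: 0.0442
gripper_force: 41.8
time_s: 18.75
eef_pos: [0.4719, -0.2502, 0.1379]
tool_rot: [3.138, 0.105, 0.003]
contact_force: [0.0, 0.1, -0.5]
gripper_width: 0.0621
gripper_force: 0.0
time_s: 20.0
eef_pos: [0.5257, 0.051, 0.1356]
tool_rot: [3.14, 0.105, -0.0]
contact_force: [0.3, 0.1, 0.0]
gripper_width: 0.08
gripper_force: 0.0
time_s: 20.62
eef_pos: [0.5277, 0.0932, 0.1356]
tool_rot: [3.14, 0.103, -0.0]
contact_force: [-0.4, -0.1, 0.3]
gripper_width: 0.0803
gripper_force: 0.0
[321. 198.]
```

View pics/ck.png

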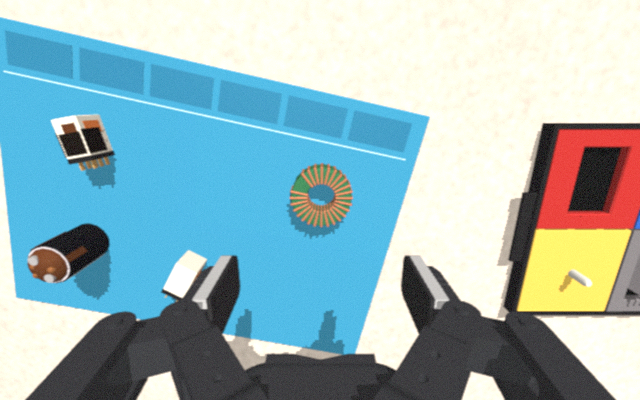

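The choke is centred at (321,195), about as predicted. Descend and grip.

```bash
python3 -m jog '{"slide":[[0,0,-1],[0,0,-1],[0,0,-1],[0,0,-0.8],[0,0,-0.35],[0,0,-0.1],[0,0,0],[0,0,0]],"dr":[[0,0,0],[0,0,0],[0,0,0],[0,0,0],[0,0,0],[0,0,0],[0,0,0],[0,0,0]]}'
python3 -m jog '{"slide":[[0,0,0],[0,0,0],[0,0,0],[0,0,0],[0,0,0],[0,0,0]],"dr":[[0,0,0],[0,0,0],[0,0,0],[0,0,0],[0,0,0],[0,0,0]]}' 25 40
```

```text
time_s: 21.68
eef_pos: [0.528, 0.0941, 0.0089]
tool_rot: [3.14, 0.105, 0.002]
contact_force: [-0.9, -0.5, -0.0]
gripper_width: 0.0799
gripper_force: 0.0
time_s: 22.42
eef_pos: [0.5279, 0.0941, 0.0089]
tool_rot: [3.14, 0.106, 0.001]
contact_force: [-2.7, -0.6, 8.3]
gripper_width: 0.0515
gripper_force: 40.6
```

```bash
python3 -m jog '{"slide":[[0,0,0.5],[0,0,1],[-0.3,-0.5,1],[-0.3,-1,0.5],[-0.3,-1,0],[-0.3,-1,0],[-0.3,-1,0],[-0.3,-1,0],[-0.29,-1,0],[0,-1,0]],"dr":[[0,0,0],[0,0,0],[0,0,0],[0,0,0],[0,0,0],[0,0,0],[0,0,0],[0,0,0],[0,0,0],[0,0,0]]}'
python3 -m jog '{"slide":[[0,-0.88,0],[0,0,0],[0,0,0],[0,0,0]],"dr":[[0,0,0],[0,0,0],[0,0,0],[0,0,0]]}'
python3 - <<'E'
from station import r,eyes
from h import *
img,K,W,s=wcam(r,eyes)
cv2.imwrite('pics/ck2.png',cv2.convertScaleAbs(img,alpha=1.4))
E
```

```text
time_s: 23.68
eef_pos: [0.4644, -0.1318, 0.099]
tool_rot: [3.14, 0.105, 0.0]
contact_force: [-0.4, 0.1, 0.4]
gripper_width: 0.0512
gripper_force: 42.6
time_s: 24.18
eef_pos: [0.465, -0.1565, 0.0983]
tool_rot: [3.14, 0.107, -0.0]
contact_force: [-0.0, 1.2, -0.4]
gripper_width: 0.0514
gripper_force: 42.6
```

View pics/ck2.png

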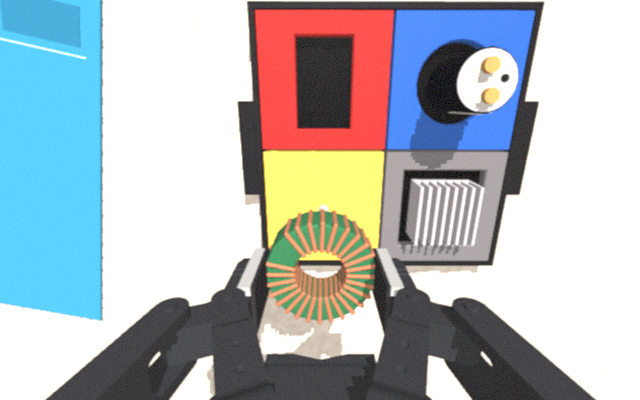

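The heat sink sits in the square recess. The post tip at (322,207) lines up with the choke axis at (321,266). Lower.

```bash
python3 -m jog '{"slide":[[0,-0.02,-0.6],[0,0,-0.8],[0,0,-0.6],[0,0,-0.3],[0,0,-0.2],[0,0,-0.1],[0,0,0],[0,0,0]],"dr":[[0,0,0],[0,0,0],[0,0,0],[0,0,0],[0,0,0],[0,0,0],[0,0,0],[0,0,0]]}'
```

```text
time_s: 25.22
eef_pos: [0.4651, -0.1578, 0.0209]
tool_rot: [3.139, 0.105, 0.001]
contact_force: [-2.2, 1.5, 5.5]
gripper_width: 0.0514
gripper_force: 43.2
```

```bash
python3 -m jog '{"slide":[[0,0,0],[0,0,0],[0,0,0],[0,0,0.5],[0,0,1],[0,0,1],[0,0,1],[0,0,0.5]],"dr":[[0,0,0],[0,0,0],[0,0,0],[0,0,0],[0,0,0],[0,0,0],[0,0,0],[0,0,0]]}' 68
python3 -m jog '{"slide":[[0,1,0],[0,1,0],[0,1,0],[0,1,0],[0,1,0],[0,1,0],[0,1,0],[0,1,0],[0,1,0],[0,1,0]],"dr":[[0,0,0],[0,0,0],[0,0,-0.5],[0,0,-0.5],[0,0,-0.5],[0,0,-0.5],[0,0,-0.5],[0,0,-0.48],[0,0,0],[0,0,0]]}' 50
python3 -m jog '{"slide":[[-0.3,1,0],[-0.3,1,0],[-0.15,0.6,0],[0,0,0],[0,0,0],[0,0,0]],"dr":[[0,0,0],[0,0,0],[0,0,0],[0,0,0],[0,0,0],[0,0,0]]}'
python3 - <<'E'
from station import r,eyes
from h import *
img,K,W,s=wcam(r,eyes)
cv2.imwrite('pics/rl.png',cv2.convertScaleAbs(img,alpha=1.4))
q=W@[.4425,.220,.031,1];print((K@[q[0],-q[1],-q[2]]/-q[2])[:2].round())
E
```

```text
time_s: 26.22
eef_pos: [0.4653, -0.158, 0.1426]
tool_rot: [3.138, 0.105, 0.004]
contact_force: [0.5, 0.5, -0.6]
gripper_width: 0.0675
gripper_force: 0.0
time_s: 27.48
eef_pos: [0.4649, 0.1431, 0.1411]
tool_rot: [-3.061, 0.706, -0.001]
contact_force: [-0.4, 0.2, -0.3]
gripper_width: 0.05
gripper_force: 0.0
time_s: 28.22
eef_pos: [0.4427, 0.2194, 0.1403]
tool_rot: [3.061, -0.707, 0.0]
contact_force: [0.4, -0.7, 0.7]
gripper_width: 0.05
gripper_force: 0.0
[321. 199.]
```

View pics/rl.png

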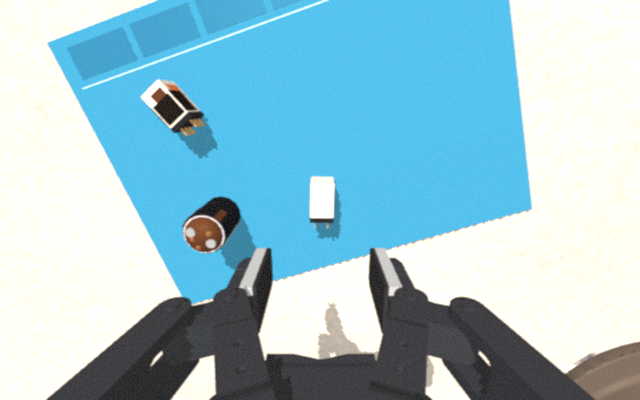

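The relay is aligned with the tool, centred at (322,200), and the burst capacitor is well clear. Descend and grip.

```bash
python3 -m jog '{"slide":[[0,0,-1],[0,0,-1],[0,0,-1],[0,0,-0.7],[0,0,-0.35],[0,0,-0.15],[0,0,0],[0,0,0]],"dr":[[0,0,0],[0,0,0],[0,0,0],[0,0,0],[0,0,0],[0,0,0],[0,0,0],[0,0,0]]}'
python3 -m jog '{"slide":[[0,0,0],[0,0,0],[0,0,0],[0,0,0],[0,0,0],[0,0,0]],"dr":[[0,0,0],[0,0,0],[0,0,0],[0,0,0],[0,0,0],[0,0,0]]}' 5 35
```

```text
time_s: 29.28
eef_pos: [0.4428, 0.2202, 0.0147]
tool_rot: [-3.061, 0.706, -0.001]
contact_force: [-0.2, -0.6, -0.9]
gripper_width: 0.05
gripper_force: 0.0
time_s: 30.02
eef_pos: [0.4426, 0.2201, 0.0146]
tool_rot: [-3.061, 0.706, -0.001]
contact_force: [-0.4, 0.3, 5.7]
gripper_width: 0.0198
gripper_force: 34.5
```

```bash
python3 -m jog '{"slide":[[0,0,0.5],[0,0,1],[0.3,0,1],[0.4,-1,0.5],[0.4,-1,0],[0.4,-1,0],[0.4,-1,0],[0.4,-1,0],[0.4,-1,0],[0.4,-1,0]],"dr":[[0,0,0],[0,0,0],[0,0,0],[0,0,0],[0,0,0.5],[0,0,0.5],[0,0,0.5],[0,0,0.5],[0,0,0.5],[0,0,0.48]]}'
python3 -m jog '{"slide":[[0.4,-1,0],[0.4,-1,0],[0,-1,0],[0,-1,0],[0,-1,0],[0,-0.37,0],[0,0,0],[0,0,0],[0,0,0]],"dr":[[0,0,0],[0,0,0],[0,0,0],[0,0,0],[0,0,0],[0,0,0],[0,0,0],[0,0,0],[0,0,0]]}'
python3 - <<'E'
from station import r,eyes
from h import *
img,K,W,s=wcam(r,eyes)
cv2.imwrite('pics/rl2.png',cv2.convertScaleAbs(img,alpha=1.4))
E
```

```text
time_s: 31.28
eef_pos: [0.5358, 0.0091, 0.1052]
tool_rot: [3.139, 0.11, 0.001]
contact_force: [0.2, 0.9, -1.0]
gripper_width: 0.0199
gripper_force: 34.4
time_s: 32.4
eef_pos: [0.5595, -0.1501, 0.1042]
tool_rot: [-3.14, -0.107, 0.0]
contact_force: [0.9, -0.7, -0.5]
gripper_width: 0.0204
gripper_force: 34.4
```

View pics/rl2.png

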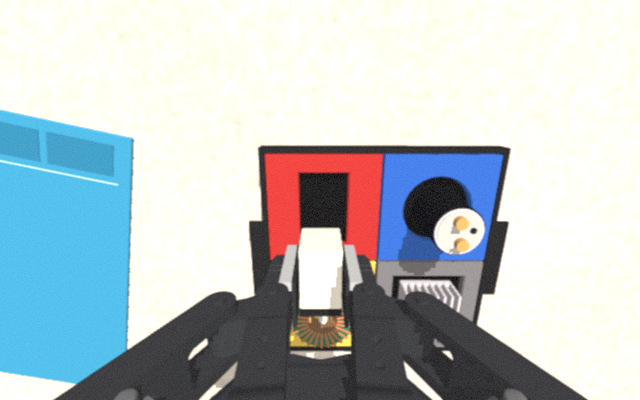

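The relay is aligned over the red recess, and the choke at (322,335) has the post showing through its hole. Lower and release.

```bash
python3 -m jog '{"slide":[[0,-0.03,-0.6],[0,0,-1],[0,0,-0.7],[0,0,-0.35],[0,0,-0.19],[0,0,0],[0,0,0]],"dr":[[0,0,0],[0,0,0],[0,0,0],[0,0,0],[0,0,0],[0,0,0],[0,0,0]]}'
```

```text
time_s: 33.33
eef_pos: [0.5598, -0.152, 0.0195]
tool_rot: [3.139, 0.105, 0.001]
contact_force: [1.2, -0.7, -0.5]
gripper_width: 0.0203
gripper_force: 34.4
```

```bash
python3 -m jog '{"slide":[[0,0,-0.02],[0,0,0],[0,0,0],[0,0,0.5],[0,0,1],[0,0,1],[0,0,1],[0,0,1]],"dr":[[0,0,0],[0,0,0],[0,0,0],[0,0,0],[0,0,0],[0,0,0],[0,0,0],[0,0,0]]}' 42
python3 -m jog '{"slide":[[-0.5,0,0],[-1,-0.5,0],[-1,-0.5,0],[-0.5,-0.5,0],[0,0,0],[0,0,0],[0,0,0]],"dr":[[0,0,0],[0,0,0],[0,0,0],[0,0,0],[0,0,0],[0,0,0],[0,0,0]]}'
python3 - <<'E'
from station import r,eyes
from h import *
img,K,W,s=wcam(r,eyes)
t=eyes.camera('scene')['img'][120:300,195:535]
a=cv2.convertScaleAbs(img[:300],alpha=1.3);b=cv2.resize(t,(640,339))[:300]
cv2.imwrite('pics/fin.png',np.vstack([a,b]))
E
```

```text
time_s: 34.33
eef_pos: [0.5594, -0.1519, 0.1555]
tool_rot: [3.139, 0.105, 0.001]
contact_force: [0.7, 0.7, 1.0]
gripper_width: 0.0419
gripper_force: 0.0
time_s: 35.2
eef_pos: [0.4698, -0.1964, 0.1532]
tool_rot: [-3.14, -0.106, 0.0]
contact_force: [0.4, -0.1, 0.6]
gripper_width: 0.0419
gripper_force: 0.0
```

View pics/fin.png

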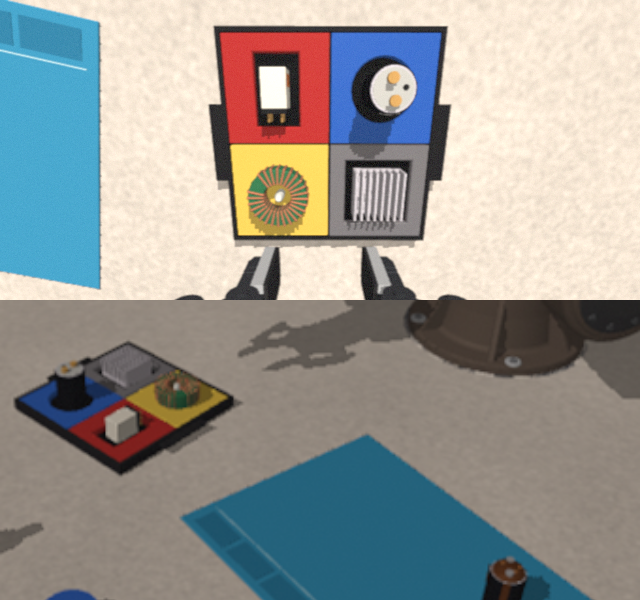

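The top half shows all four parts seated: relay (275,88), capacitor (385,88), choke on its post (278,195), heat sink (378,193). The scene view shows them upright, with the burst capacitor still on the mat.

```bash
python3 -c "
from station import r
print(r.sign_off())"
```

```text
the job is handed in; nothing more can be done
None
```

All four good parts look seated upright in their inserts, and the arm never went near the burst capacitor or scorched relay; I handed the job in at about 35 s, with no verdict returned.

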